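# Clamp the last, then rock the locating block out

### The arm

A 6-joint arm with a two-finger parallel gripper is mounted at the origin on the work surface. World frame = base frame: x ahead of the robot, y to its left, z up, the work surface at z = 0. Lengths are in mm, angles in rad, forces in N, time in s.
With the tool pointing down it reaches from about 350 to 775 mm from the base axis. Payload 7.3 kg.
Tool frame: the origin (TCP) lies at the very end of the fingers, on their centre line; the grasp point (between the pads) lies 19 mm behind it; z points along the fingers, y is the direction in which the jaws open and shut (so a half turn about z gives the same grasp; the last joint's range is limited). The gripper opens to 92 mm and grips with 3 to 60 N. Pads are 19 mm wide; open, the fingers measure 130 mm over their backs; the gripper's body (75 mm by 190 mm) begins 47 mm behind the grasp point.
Start: joints at [-0.146, 0.342, 1.524, -0, 1.275, -0.146], TCP at [525.019, 0.019, 226.741] pointing down, gripper open.
Joint ranges: [-2.53, 2.53], [-0.77, 2.02], [0.04, 2.7], [-1, 4.14], [0.28, 2.66], [-3.11, 3.11]. Speed limits (rad/s): [2.57, 2.57, 3.14, 3.14, 3.14, 3.14].

### API

Orientations are given as [roll, pitch, yaw] about the fixed x, y, z axes, in that order (R = Rz(yaw) Ry(pitch) Rx(roll)).
In Python, from plant import bot gives the robot as it stands.
- The arm moves only by the tool arm_command, never from a script. Its argument "targets" is a list of rows, each an object of numbers: "x", "y", "z": the shift along the world's x, y, z in cm; "roll": the turn about the world's z in rad. In form: [{"x": .., "y": .., "z": .., "roll": ..}, ...]. A call has 1 to 8 rows; each row is the pose to reach, as a shift and turn from the pose commanded when the call began; what a row does not reach only later rows make up. A row lasts 1/12 s, in which the tool goes at most 41.7 mm and 7.16 degrees, less where a joint would pass 70% of its speed; a pose out of reach is approached as far as the arm can. A call with a gripper value outside its range is refused whole. "fingers" is the opening, from 0 (shut) to 1 (fully open), set as the call begins (left out, the last holds). The fingers move at their own pace and stop on an object; the grip force is fixed at half the most. Time passes only in rows, so rows that repeat a pose let the fingers close. It gives the time, the measured TCP pose, the force and the opening at its end, in the units of the state.
- bot.get_obs(): the state, without advancing time (a new reading comes with each control period).
- bot.capture(name): name is "scene" or "side" or "wrist"; returns a dict with "img" (384x512x3 uint8, blue, green, red), "fx", "fy", "cx", "cy" (pixels), "k1" (the pictures are not rectified: a ray, as slopes to the right and down, at radius r is drawn at 1 + k1 r^2 times it, then the intrinsics apply), "position" and "rotation" of the camera in the world; the wrist camera has in their place "hand_eye" (4x4, takes a point from camera to tool coordinates, whose origin is the TCP and whose axes are the flange's). Camera axes: x right, y down, z forward; pixel columns grow to the right and rows downward; lengths in mm; the calibration is good to about 2 mm. A picture is of the moment at which its call begins: read the wrist's pose just before it. There is no depth.
- bot.close_job(): hands the job in, once; it reports no verdict.
The state is a dict: "time": time; "joint_positions": joint angles; "dq": joint speeds; "tau": joint torques, N m; "tool_pos": TCP position; "tcp_rot": TCP orientation; "contact_force": force on the tool from outside, world axes, zero at the start; "moment": the same for the moment, N m; "grip_width": finger opening in mm.
Only numpy, scipy, OpenCV 4.12 (cv2) and the standard library are available. Lean on these libraries where they do the work, as an engineer would, in place of code of your own. Each camera call takes 0.05 s, during which the arm holds its last target.

### The job

The shoe last has been set sole-up in the bench jig against its locating block. Push the blue-gripped toggle clamp fully down so that its foot holds the last, then take the orange head of the locating block, rock the block from side to side until it works free of its tight pocket, and finish still holding it upright in the gripper a centimetre or two straight above the pocket, touching nothing else. The jig only stands on rubber feet, so do not drag it up off the bench or push it out of place; leave the clamp down, the last where it sits and everything else on the bench alone.

Things in the scene. Friction and masses are not known exactly. Their poses are not given: they have to be found in the camera images.
- jig: The bench jig: aluminium plate 200 x 330 x 12 mm on four rubber feet (plate top 20 mm high), 2.6 kg, loose on the bench. Origin on the bench. Its y runs along the last (heel and block at +y, toe at -y), x across it towards the clamp, z up. Plate spans x -75 to 125, y -165 to 165 mm; toggle clamp at x 55 to 105, y -22; block pocket at x 0, y 122.
- pocket_mouth (a point): Centre of the block pocket's open top, 50 mm above the bench, axes as the jig's. The dark steel housing is 74 mm along x, 44 mm along y, its top at this height; the pocket is 45 mm along x, 27 mm deep. 14 mm below this point spring plungers pinch the tongue 15 mm to either side (x): a straight pull takes about 34 N and lifts the jig, but rocking about that depth slips it with little pull.
- block_head (a point): Centre (half-way up) of the locating block's orange grip head, 30 (x) x 22 (y) x 46 mm, axes as the jig's, 62 mm above pocket_mouth when seated (112 mm above the bench; the last's sole is at 92). Under it a body 40 x 33.5 x 35 mm, its flat nose 1.5 mm off the heel, then a steel tongue 40 (x) x 14 (y) mm. Block 0.24 kg (varies). In the pocket it can lean about 0.15 rad to +x and -x.
- block_foot (a point): Centre of the lower end of the block's tongue, 89 mm below block_head; 27 mm below pocket_mouth when seated. Raised 16 mm, the tongue is past the plungers and loose; raised more than 27 mm it is clear of the pocket.
- clamp_handle (a joint): Angle of the toggle clamp's handle above level (rad): 0 is fully down, clamped, at a stop; 0.9 to 1.1 at the start. It turns about an axis along the jig's y through x 86, y -22, z 118 mm of the jig, and points to the jig's +x when down. Pushing it down takes 7 to 13 N; the clamp arm comes down over the last with it and holds. It stays where it is left.
- clamp_grip (a point): Centre of the clamp handle's blue round grip, 19 mm thick, 78 mm from the handle's axis (the grip spans 45 to 105 mm from it); its x axis runs outward along the handle. 118 mm above the bench when clamped. While open, the clamp arm stands upright (to 215 mm) between the handle and the last.
- last_mid (a point): Middle of the green plastic shoe last (267 mm long, 92 mm wide at the ball, 72 mm high, 0.55 kg), lying sole up along the jig, heel to the jig's +y; it rests loose in the jig.
- spare_last: Another green last standing sole up on the bench, with a wooden toe wedge; leave alone. Origin under its cone.
- hammer: Hammer lying on the bench, about 300 mm long; leave alone. Origin under its middle.
- glue_tin: Tin with a yellow label, 84 mm wide, 110 mm high; leave alone. Origin under its centre.
- tack_tin: Round steel tin with tacks, 90 mm wide, 35 mm high; leave alone. Origin under its centre.
- spare_block: Spare locating block with a black head, lying on the bench, 112 mm long; leave alone. Origin under its middle.
- thread_spool: White spool, 48 mm wide, 56 mm high; leave alone. Origin under its centre.
- cradle (a point): The point of the jig where last_mid belongs (79 mm towards the toe from pocket_mouth, 5 mm above it).
Things that resemble listed ones, but are neither listed nor needed, are in the scene too. What is shaped like the part that bears block_head but brown is not meant.

How it is judged (in metres and radians):
On the way, in this order (a step that is already met when the one before it is completed fails the run):
1. the clamp is fully down with its foot pressing on the last, the block still in its pocket (value of joint clamp_handle below 0.06 rad and contact force between clamp_foot and last above 2 N and z of block_foot in the frame of pocket_mouth below -0.022 m), for 0.2 s.
2. the block is rocked over to its clamp side while its tongue is still in the pocket (angle between block's own z axis and vertical above 0.045 rad and x of block_head in the frame of pocket_mouth above 0.0015 m and z of block_foot in the frame of pocket_mouth below -0.007 m), for 0.02 s.
3. the block is then rocked over to the other side, its tongue still in the pocket (angle between block's own z axis and vertical above 0.045 rad and x of block_head in the frame of pocket_mouth below -0.0015 m and z of block_foot in the frame of pocket_mouth below -0.007 m), for 0.02 s.
At the end, for the whole second after the job is handed in: Clamp down (within 0.06 rad), foot pressing the last; last within 8 mm of its place; block held still, upright within 0.2 rad, tongue 3 to 40 mm above the pocket mouth and within 25 mm of it sideways, touching only the fingers; jig flat, within 30 mm of its start (z of block_foot in the frame of pocket_mouth between 0.003 and 0.04 m and horizontal distance between block_foot and pocket_mouth below 0.025 m and angle between block's own z axis and vertical below 0.2 rad and contact force between the fingers and block above 2 N and contact force between block and jig below 0.2 N and contact force between block and last below 0.2 N and linear speed of each of block, jig below 0.02 m/s and value of joint clamp_handle below 0.06 rad and contact force between clamp_foot and last above 2 N and distance between last_mid and cradle below 0.008 m and distance of pocket_mouth from where it was at the start of the episode below 0.03 m and angle between jig's own z axis and vertical below 0.02 rad); the arm keeps its last pose, push and grip.
It fails at once if the jig is dragged up off the bench (pocket housing raised more than 10 mm, or tipped more than 0.05 rad) (height (world z) of pocket_mouth above 0.06 m or angle between jig's own z axis and vertical above 0.05 rad).
It fails at once if something else on the bench is shifted more than 25 mm or knocked over (distance of any of spare_last, hammer, glue_tin, tack_tin, spare_block, thread_spool from where it was at the start of the episode above 0.025 m or angle between glue_tin's own z axis and vertical above 0.5 rad).
It also fails if it takes over 56 s, if anything falls off the work surface, if the arm or the gripper's body presses on something with over 40 N, if the wrist force passes 120 N, or if a joint passes its speed limit or range.

## Working session

There is one attempt and no reset: what is moved stays moved. The work goes in short steps, Python scripts to look and compute and a tool call to move; the robot and the scene stay as the last step left them, time stands still between calls to the robot, and variables do not carry over. Pictures are saved under pics/ and viewed, and the job is handed in when it is done.

Besides the shell and the picture viewer there is one more tool, called after "Request:" as name(argument=value, ...) on one line, values as JSON. arm_command: Moves the arm, as the interface text tells. Its arguments: {"type":"object","properties":{"targets":{"type":"array","items":{"type":"object","properties":{"x":{"type":"number"},"y":{"type":"number"},"z":{"type":"number"},"roll":{"type":"number"}}}},"fingers":{"type":"number"}},"required":["targets"]}

```bash
mkdir -p pics; ls
python3 - <<'E'
from plant import bot
import cv2,numpy as np
o=bot.get_obs()
for k,v in o.items(): print(k,np.round(v,3) if not isinstance(v,dict) else v)
for n in ["scene","side","wrist"]:
    c=bot.capture(n); cv2.imwrite(f"pics/{n}0.png",c["img"])
    print(n,{k:np.round(v,4).tolist() for k,v in c.items() if k!="img"})
E
```

```text
pics
time 0.0
joint_positions [-0.146  0.343  1.525 -0.     1.275 -0.146]
dq [ 0.001  0.    -0.001  0.    -0.002  0.001]
tau [ 1.0000e-03 -4.3125e+01 -2.4422e+01  7.2000e-02  5.6000e-02 -0.0000e+00]
tool_pos [5.24570e+02 6.40000e-02 2.26023e+02]
tcp_rot [-3.14  -0.     1.571]
contact_force [-0.059 -0.116  0.77 ]
moment [-0.039 -0.043 -0.009]
grip_width 91.925
scene {'fx': 416.7019, 'fy': 416.7019, 'cx': 255.8901, 'cy': 189.9297, 'k1': -0.146, 'position': [1445.8831, -544.1017, 1049.2874], 'rotation': [-2.3228, -0.0194, 1.0407]}
side {'fx': 440.8099, 'fy': 440.8099, 'cx': 251.9309, 'cy': 187.5318, 'k1': -0.1361, 'position': [483.6395, 1147.4125, 1011.4928], 'rotation': [-2.2243, 0.004, -3.0658]}
wrist {'fx': 295.1529, 'fy': 295.1529, 'cx': 257.8134, 'cy': 191.9507, 'k1': -0.0457, 'hand_eye': [[-0.0008, -0.96, -0.2802, 75.9], [1.0, -0.0007, -0.0005, -0.7062], [0.0002, -0.2802, 0.96, -158.1788], [0.0, 0.0, 0.0, 1.0]]}
```

View pics/scene0.png

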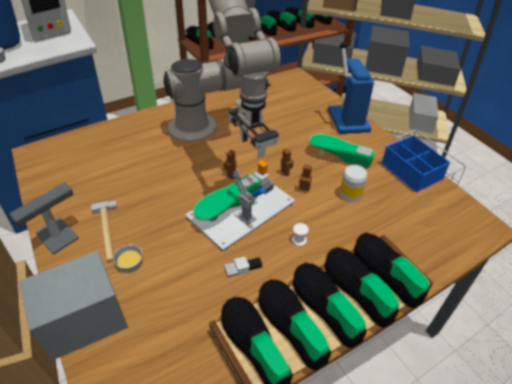

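View pics/side0.png

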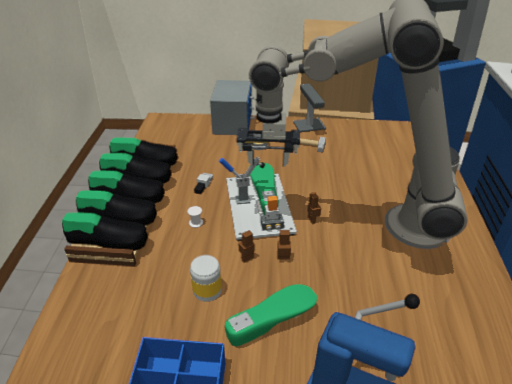

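View pics/wrist0.png

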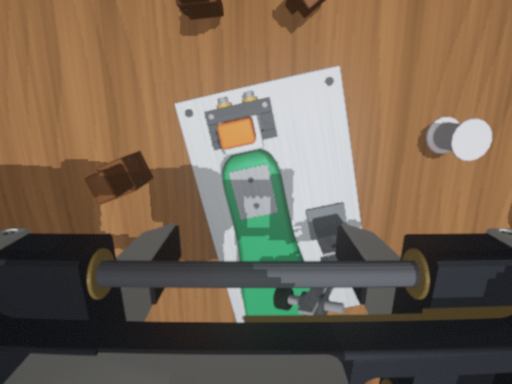

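```bash
cat > h.py <<'E'
import numpy as np,cv2
from scipy.spatial.transform import Rotation as R
from plant import bot
def cam(n):
    o=bot.get_obs(); c=bot.capture(n)
    if n=="wrist":
        Rt=R.from_euler('xyz',o["tcp_rot"]).as_matrix(); H=np.array(c["hand_eye"])
        c["R"]=Rt@H[:3,:3]; c["p"]=Rt@H[:3,3]+np.array(o["tool_pos"])
    else:
        c["R"]=R.from_euler('xyz',c["rotation"]).as_matrix(); c["p"]=np.array(c["position"],float)
    c["K"]=np.array([[c["fx"],0,c["cx"]],[0,c["fy"],c["cy"]],[0,0,1]]); c["D"]=np.array([c["k1"],0,0,0,0.])
    return c
def proj(c,P):
    P=np.atleast_2d(np.array(P,float)); q=(P-c["p"])@c["R"]
    return cv2.projectPoints(q,np.zeros(3),np.zeros(3),c["K"],c["D"])[0].reshape(-1,2)
def ray(c,uv):
    q=cv2.undistortPoints(np.array([[uv]],float),c["K"],c["D"]).ravel()
    return c["R"]@np.array([q[0],q[1],1])
def onz(c,uv,z):
    d=ray(c,uv); return c["p"]+d*(z-c["p"][2])/d[2]
def crop(c,name,x0,y0,w,h,s):
    im=cv2.resize(c["img"][y0:y0+h,x0:x0+w],None,fx=s,fy=s,interpolation=cv2.INTER_CUBIC); cv2.imwrite(f"pics/{name}.png",im)
E
python3 - <<'E'
from h import *
w=cam("wrist");s=cam("scene");d=cam("side")
for uv in [(177,103),(340,67)]: print(onz(w,uv,20))
print(onz(w,(237,132),135),onz(s,(263,167),112),onz(d,(271,203),112))
crop(w,"w1",150,50,260,280,2.1);crop(s,"s1",170,140,150,110,5);crop(d,"d1",200,120,120,130,4.6)
E
```

```text
[427.39724419  80.06478156  20.        ]
[618.73720183 120.20049515  20.        ]
[506.46087441  55.22797896 135.        ] [501.00807464  59.53918627 112.        ] [508.88389242  53.60142187 112.        ]
```

View pics/w1.png

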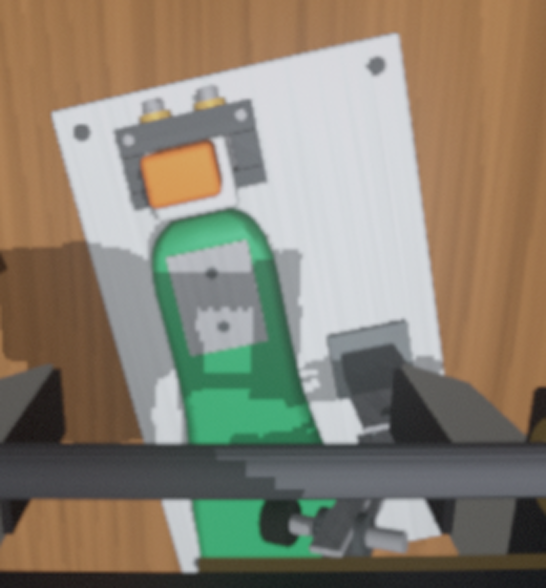

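View pics/s1.png

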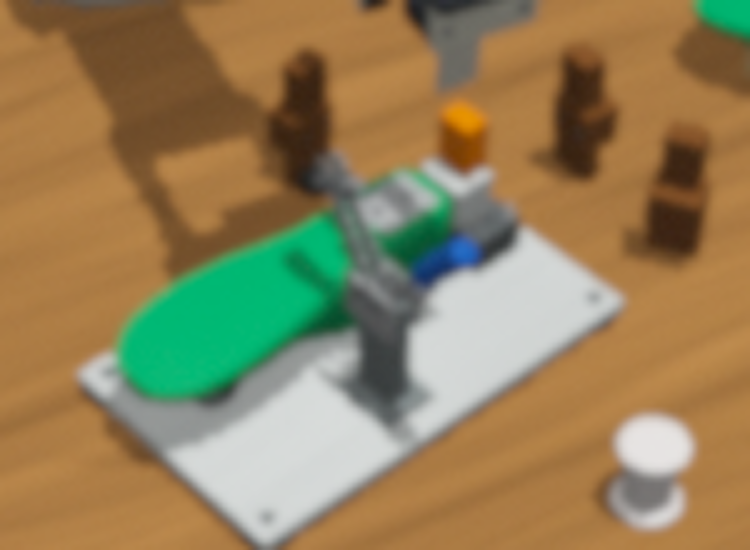

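View pics/d1.png

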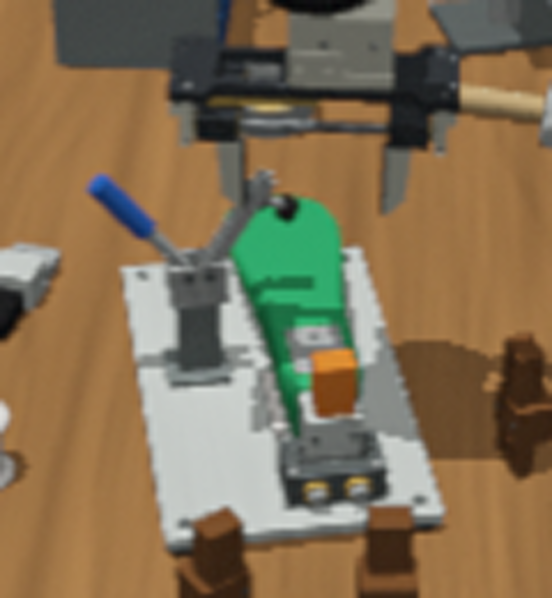

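```bash
cat > fit.py <<'E'
from h import *
from scipy.optimize import least_squares
def J(p,P):
    P=np.atleast_2d(np.array(P,float)); c,s=np.cos(p[2]),np.sin(p[2])
    return np.c_[p[0]+c*P[:,0]-s*P[:,1],p[1]+s*P[:,0]+c*P[:,1],P[:,2]]
def fit(obs):
    f=lambda p:np.concatenate([(proj(c,J(p,P))[0]-uv)*wt for c,P,uv,wt in obs])
    r=least_squares(f,[540,-60,.2],loss='soft_l1'); return r.x,f(r.x).reshape(-1,2)
E
python3 - <<'E'
from fit import *
w=cam("wrist");s=cam("scene");d=cam("side")
obs=[(w,(-75,165,20),(175.5,103.3),1),(w,(125,165,20),(340,66.5),1),(w,(0,122,135),(236,133),1),
(d,(125,165,20),(237.4,237.5),1),(d,(-75,165,20),(295.7,232),1),(d,(125,-165,20),(226.5,178.3),1),(d,(0,122,135),(272.5,199),1),
(s,(125,165,20),(294.4,200),1),(s,(-75,-165,20),(186,215.6),1),(s,(125,-165,20),(222.4,248.5),1),(s,(0,122,135),(263,162.5),1)]
p,r=fit(obs);print(p);print(r.round(1))
for sub in (obs[:3],obs[3:7],obs[7:]): print(fit(sub)[0])
np.save("jig.npy",p)
print("head",J(p,(0,122,112)))
# handle angle: grip ends in side and scene
for a in (.9,1.0,1.1):
    g=[(86+r_*np.cos(a),-22,118+r_*np.sin(a)) for r_ in (45,78,105)]
    print(a,J(p,g).round(0).tolist(),proj(d,J(p,g)).round(1).tolist(),proj(s,J(p,g)).round(1).tolist())
E
```

```text
[ 5.31842596e+02 -6.52025217e+01  2.13094928e-01]
[[-1.9 -0.4]
 [ 0.1 -1.6]
 [ 0.2  0.4]
 [-2.  -0.6]
 [ 0.2 -1.1]
 [-0.4 -0.9]
 [-0.4 -1.5]
 [ 0.3  0.2]
 [-0.9 -1.3]
 [-0.1  0.4]
 [-0.4  0.7]]
[ 5.31031613e+02 -6.58752909e+01  2.05837313e-01]
[ 5.29655727e+02 -6.03860309e+01  2.13127110e-01]
[ 5.31926473e+02 -6.43582916e+01  2.19412156e-01]
head [[506.04132436  54.03796803 112.        ]]
0.9 [[648.0, -63.0, 153.0], [668.0, -58.0, 179.0], [684.0, -55.0, 200.0]] [[231.6, 169.9], [225.2, 164.1], [219.9, 159.2]] [[254.1, 195.7], [258.8, 193.1], [262.9, 190.8]]
1.0 [[644.0, -63.0, 156.0], [662.0, -60.0, 184.0], [676.0, -57.0, 206.0]] [[232.6, 169.2], [227.1, 162.8], [222.4, 157.5]] [[253.4, 194.5], [257.5, 190.9], [261.0, 187.9]]
1.1 [[641.0, -64.0, 158.0], [655.0, -61.0, 188.0], [667.0, -58.0, 212.0]] [[233.8, 168.6], [229.1, 161.7], [225.1, 156.0]] [[252.5, 193.3], [256.0, 188.8], [258.9, 185.0]]
```

Run:
```python
from fit import *
p=np.load("jig.npy")
for q in [(122,-22,260),(122,-22,200),(122,-22,190.5),(141,-22,174),(155,-22,152),(161.5,-22,127.5),(0,122,98)]:
    P=J(p,q)[0]; print(q,P.round(1), ((P-[525,0,226.7])/10).round(2))
```

```text
(122, -22, 260) [655.7 -60.9 260. ] [13.07 -6.09  3.33]
(122, -22, 200) [655.7 -60.9 200. ] [13.07 -6.09 -2.67]
(122, -22, 190.5) [655.7 -60.9 190.5] [13.07 -6.09 -3.62]
(141, -22, 174) [674.3 -56.9 174. ] [14.93 -5.69 -5.27]
(155, -22, 152) [688.  -53.9 152. ] [16.3  -5.39 -7.47]
(161.5, -22, 127.5) [694.3 -52.5 127.5] [16.93 -5.25 -9.92]
(0, 122, 98) [506.  54.  98.] [ -1.9    5.4  -12.87]
```

Request:
arm_command(targets=[{"x": 0,"y": 0,"z": 2,"roll": -0.1},{"x": 2,"y": -1,"z": 4,"roll": -0.22},{"x": 4,"y": -2,"z": 5,"roll": -0.34},{"x": 6,"y": -3,"z": 5,"roll": -0.46},{"x": 8,"y": -4,"z": 5,"roll": -0.58},{"x": 10,"y": -4.5,"z": 5,"roll": -0.7},{"x": 12,"y": -5,"z": 5,"roll": -0.82},{"x": 13,"y": -6,"z": 5,"roll": -0.94}], fingers=0)

```text
time: 1.12
tool_pos: [656.6, -59.7, 276.0]
tcp_rot: [-3.141, -0.0, 0.626]
contact_force: [0.3, 0.7, -0.4]
grip_width: 43.3
```

Request:
arm_command(targets=[{"x": 0,"y": 0,"z": 0,"roll": -0.12},{"x": 0,"y": 0,"z": 0,"roll": -0.24},{"x": 0,"y": 0,"z": 0,"roll": -0.36},{"x": 0,"y": 0,"z": 0,"roll": -0.42},{"x": 0,"y": 0,"z": -1,"roll": -0.42},{"x": 0,"y": 0,"z": -3,"roll": -0.42},{"x": 0,"y": 0,"z": -5,"roll": -0.42},{"x": 0,"y": 0,"z": -6,"roll": -0.42}])

```text
time: 1.78
tool_pos: [653.7, -59.7, 213.3]
tcp_rot: [-3.14, 0.004, 0.213]
contact_force: [-0.6, -0.5, -0.3]
grip_width: 0.4
```

Run:
```python
from h import *
o=bot.get_obs();print(o["tool_pos"],o["contact_force"],o["grip_width"],o["joint_positions"])
s=cam("scene");d=cam("side");
print(proj(s,[o["tool_pos"]]),proj(d,[o["tool_pos"]]))
a=cv2.resize(s["img"][110:250,170:320],None,fx=2.6,fy=2.6,interpolation=2);b=cv2.resize(d["img"][110:250,180:330],None,fx=2.6,fy=2.6,interpolation=2)
cv2.imwrite("pics/sd2.png",np.hstack([a,b]))
```

```text
[653.73168019 -59.68952403 213.30384506] [-0.56645478 -0.51876565 -0.29221192] 0.3845996591143651 [-2.07678664e-01  6.02221129e-01  1.13479881e+00 -4.66464766e-05
  1.40907319e+00  1.15017129e+00]
[[256.29763013 182.100332  ]] [[229.1575818 155.4624   ]]
```

View pics/sd2.png

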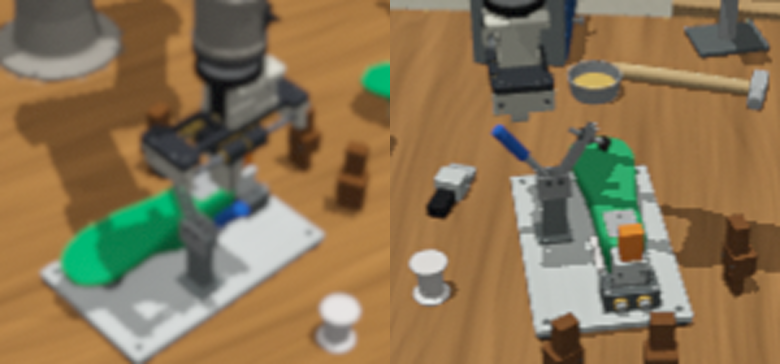

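Request:
arm_command(targets=[{"x": 0,"y": 0,"z": -1.5,"roll": 0},{"x": 0.1,"y": 0,"z": -2.6,"roll": 0},{"x": 0.6,"y": 0.1,"z": -3.1,"roll": 0},{"x": 1.2,"y": 0.2,"z": -3.7,"roll": 0},{"x": 1.9,"y": 0.4,"z": -4.4,"roll": 0},{"x": 2.4,"y": 0.5,"z": -5.1,"roll": 0},{"x": 2.9,"y": 0.6,"z": -5.9,"roll": 0},{"x": 3.3,"y": 0.6,"z": -6.6,"roll": 0}])

```text
time: 2.55
tool_pos: [687.8, -53.7, 150.6]
tcp_rot: [-3.141, 0.001, 0.211]
contact_force: [-5.9, 0.3, 5.1]
grip_width: 0.7
```

Run:
```python
from h import *
o=bot.get_obs();print(o["tool_pos"],o["contact_force"])
s=cam("scene");d=cam("side");
a=cv2.resize(s["img"][110:250,170:320],None,fx=2.6,fy=2.6,interpolation=2);b=cv2.resize(d["img"][110:250,180:330],None,fx=2.6,fy=2.6,interpolation=2)
cv2.imwrite("pics/sd3.png",np.hstack([a,b]))
```

```text
[687.80482488 -53.7294736  150.59221673] [-5.86797563  0.32215712  5.06316199]
```

View pics/sd3.png

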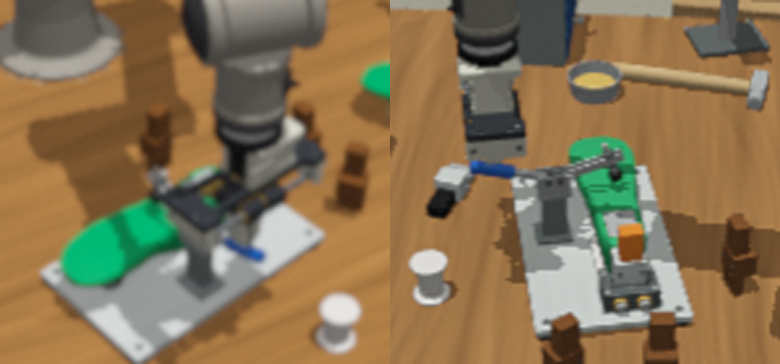

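Request:
arm_command(targets=[{"x": 0.2,"y": 0,"z": -0.5,"roll": 0},{"x": 0.3,"y": 0.1,"z": -1.0,"roll": 0},{"x": 0.4,"y": 0.1,"z": -1.5,"roll": 0},{"x": 0.5,"y": 0.1,"z": -1.9,"roll": 0},{"x": 0.6,"y": 0.1,"z": -2.2,"roll": 0},{"x": 0.6,"y": 0.1,"z": -2.4,"roll": 0},{"x": 0.6,"y": 0.1,"z": -2.5,"roll": 0}])

```text
time: 3.23
tool_pos: [694.1, -52.7, 128.2]
tcp_rot: [3.141, -0.001, 0.211]
contact_force: [-7.5, 0.7, 16.7]
grip_width: 1.0
```

Request:
arm_command(targets=[{"x": 0,"y": 0,"z": -0.15,"roll": 0},{"x": 0,"y": 0,"z": -0.3,"roll": 0},{"x": 0,"y": 0,"z": -0.3,"roll": 0},{"x": 0,"y": 0,"z": -0.3,"roll": 0}])

```text
time: 3.57
tool_pos: [694.3, -52.7, 127.2]
tcp_rot: [3.141, -0.003, 0.211]
contact_force: [-9.5, 2.0, 21.4]
grip_width: 0.3
```

Request:
arm_command(targets=[{"x": 0,"y": 0,"z": -0.2,"roll": 0},{"x": 0,"y": 0,"z": -0.4,"roll": 0},{"x": 0,"y": 0,"z": -0.4,"roll": 0},{"x": 0,"y": 0,"z": -0.4,"roll": 0}])

```text
time: 3.9
tool_pos: [695.2, -52.6, 126.5]
tcp_rot: [3.139, -0.007, 0.211]
contact_force: [-13.8, 3.8, 35.0]
grip_width: 0.6
```

Run:
```python
from h import *
o=bot.get_obs();print(o["tool_pos"],o["contact_force"])
s=cam("scene");d=cam("side");
a=cv2.resize(s["img"][110:250,170:320],None,fx=2.6,fy=2.6,interpolation=2);b=cv2.resize(d["img"][110:250,180:330],None,fx=2.6,fy=2.6,interpolation=2)
cv2.imwrite("pics/sd4.png",np.hstack([a,b]))
```

```text
[695.16639594 -52.56910628 126.54836419] [-13.78049716   3.83575461  35.00413033]
```

View pics/sd4.png

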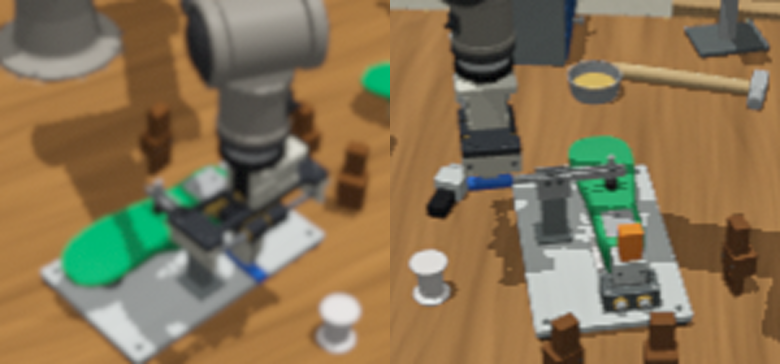

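Request:
arm_command(targets=[{"x": 0,"y": 0,"z": 1,"roll": 0},{"x": 0,"y": 0,"z": 3,"roll": 0},{"x": 0,"y": 0,"z": 6,"roll": 0},{"x": 0,"y": 0,"z": 9,"roll": 0},{"x": 0,"y": 0,"z": 12,"roll": 0},{"x": -3,"y": 1,"z": 13,"roll": 0},{"x": -6,"y": 3,"z": 13,"roll": 0},{"x": -9,"y": 5,"z": 13,"roll": 0}])

```text
time: 4.67
tool_pos: [603.9, -3.1, 249.4]
tcp_rot: [3.141, -0.003, 0.209]
contact_force: [-0.5, 0.5, 0.6]
grip_width: 0.8
```

Run:
```python
from h import *
o=bot.get_obs();print(o["tool_pos"],o["contact_force"])
s=cam("scene");d=cam("side");w=cam("wrist")
a=cv2.resize(s["img"][130:250,170:320],None,fx=2.6,fy=2.6,interpolation=2);b=cv2.resize(d["img"][130:250,180:330],None,fx=2.6,fy=2.6,interpolation=2)
cv2.imwrite("pics/sd5.png",np.hstack([a,b]));cv2.imwrite("pics/w5.png",w["img"])
```

```text
[603.93078642  -3.14098988 249.41869312] [-0.52722533  0.53797911  0.58839377]
```

View pics/sd5.png

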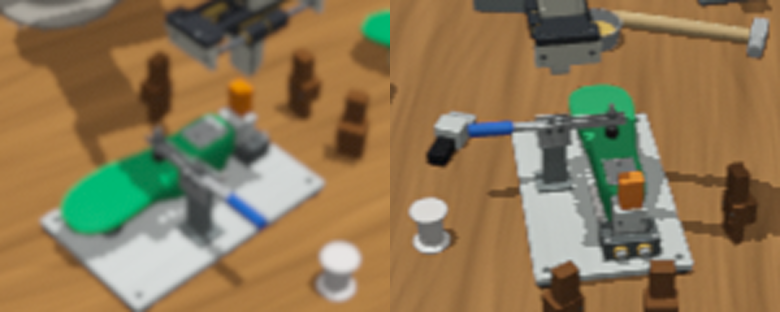

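View pics/w5.png

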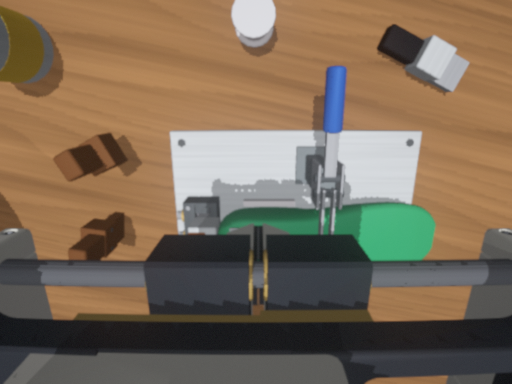

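Run:
```python
from fit import *
w=cam("wrist");s=cam("scene");d=cam("side")
crop(w,"w6",130,40,320,240,2.4)
print(fit([(w,(125,165,20),(171,131),1),(w,(125,-165,20),(420.5,131),1)])[0])
p=np.load("jig.npy")
for a in (0,.05,.1):
    g=[(86+r_*np.cos(a),-22,118+r_*np.sin(a)) for r_ in (45,105)]
    print(a,proj(s,J(p,g)).round(1).tolist(),proj(d,J(p,g)).round(1).tolist(),proj(w,J(p,g)).round(1).tolist())
cv2.imwrite("pics/s6.png",np.hstack([cv2.resize(s["img"][150:250,180:300],None,fx=3.3,fy=3.3,interpolation=2),cv2.resize(d["img"][150:250,200:320],None,fx=3.3,fy=3.3,interpolation=2)]))
print(p)
```

```text
[ 5.34392970e+02 -6.74353562e+01  2.14370320e-01]
0 [[257.6, 206.6], [270.9, 217.0]] [[227.0, 178.8], [209.5, 180.2]] [[329.6, 134.6], [333.5, 68.8]]
0.05 [[257.6, 206.1], [271.0, 215.8]] [[227.0, 178.2], [209.4, 179.0]] [[330.1, 134.9], [334.9, 68.3]]
0.1 [[257.6, 205.6], [270.9, 214.6]] [[227.0, 177.7], [209.4, 177.7]] [[330.6, 135.3], [336.3, 68.0]]
[ 5.31842596e+02 -6.52025217e+01  2.13094928e-01]
```

View pics/s6.png

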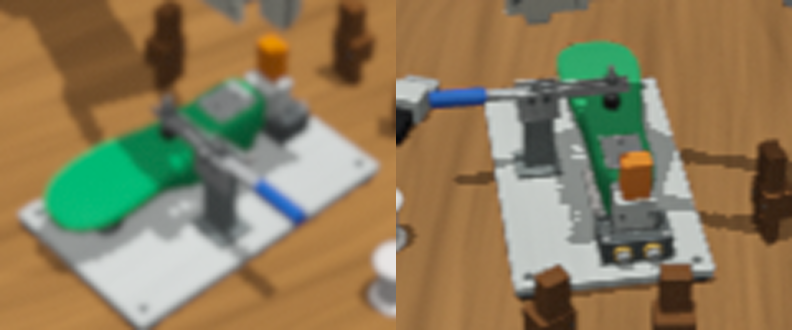

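Run:
```python
from fit import *
p=np.load("jig.npy")
for n,(x0,y0,x1,y1) in {"scene":(240,190,290,235),"side":(200,165,235,195)}.items():
    c=cam(n); im=c["img"].astype(float); 
    m=np.clip(im[...,0]-1.3*im[...,2]-20,0,None); M=np.zeros(m.shape);M[y0:y1,x0:x1]=m[y0:y1,x0:x1]; 
    v,u=np.nonzero(M>0); wt=M[v,u]; wt=np.minimum(wt,60)
    P=np.c_[u,v]; mu=np.average(P,axis=0,weights=wt); C=np.cov(P.T,aweights=wt); l,V=np.linalg.eigh(C); e=V[:,1]
    print(n,len(u),mu.round(2),"slope",e[1]/e[0], "sd",np.sqrt(l))
    for a in (-.05,0,.05,.1):
        g=[(86+r_*np.cos(a),-22,118+r_*np.sin(a)) for r_ in (45,75,105)]
        q=proj(c,J(p,g)); dd=q[2]-q[0]; print(a,q[1].round(2),dd[1]/dd[0])
```

```text
scene 104 [263.44 209.18] slope 1.2519094053481865 sd [1.73360797 7.65564491]
-0.05 [264.12 212.58] 0.8398175956337867
0 [264.18 211.76] 0.7857755833140578
0.05 [264.2 210.9] 0.7317838168033766
0.1 [264.18 210.01] 0.677571305857651
side 81 [218.14 178.97] slope -0.06968097071964661 sd [1.24590574 4.83011666]
-0.05 [218.32 180.37] -0.12589051319681085
0 [218.24 179.49] -0.08506541745578775
0.05 [218.21 178.61] -0.044324096512653205
0.1 [218.24 177.72] -0.003462339481404548
```

Request:
arm_command(targets=[{"x": -3,"y": 1,"z": 0,"roll": 0},{"x": -6,"y": 2,"z": 0,"roll": 0},{"x": -9,"y": 3,"z": -1,"roll": 0},{"x": -12,"y": 4,"z": -2,"roll": 0},{"x": -15,"y": 4.4,"z": -2.9,"roll": 0},{"x": -15.7,"y": 4.4,"z": -2.9,"roll": 0},{"x": -15.7,"y": 4.4,"z": -2.9,"roll": 0}], fingers=1)

```text
time: 5.65
tool_pos: [446.2, 41.0, 219.8]
tcp_rot: [-3.142, 0.001, 0.211]
contact_force: [0.9, -0.1, 0.5]
grip_width: 42.3
```

Run:
```python
from h import *
o=bot.get_obs();print(o["time"],o["tool_pos"],o["contact_force"],o["grip_width"])
w=cam("wrist")
crop(w,"w7",100,20,320,240,2.5)
```

```text
5.65 [446.16779122  40.95903968 219.79379718] [ 0.89584556 -0.09951395  0.49277316] 42.30190906543175
```

View pics/w7.png

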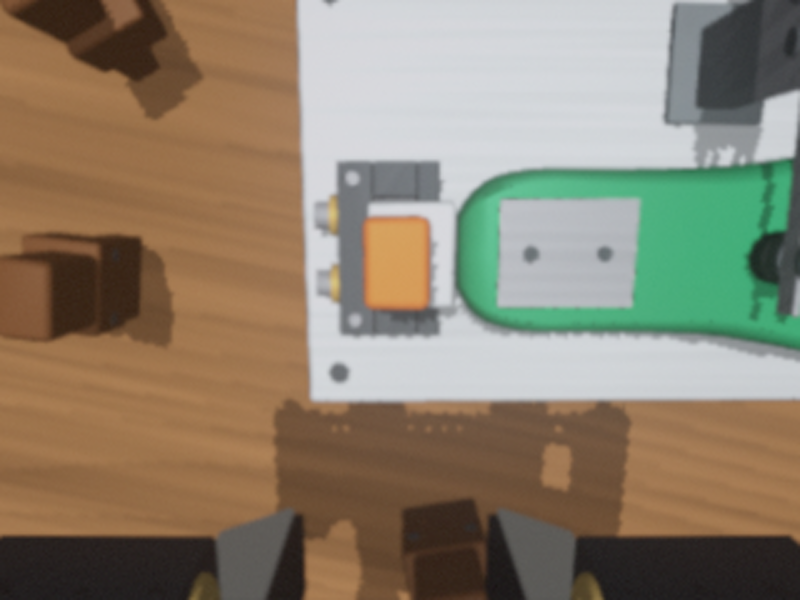

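Run:
```python
from fit import *
w=cam("wrist")
h=onz(w,(258.8,125.2),135);k=onz(w,(224,180),20);print(h,k)
a=onz(w,(364/2.5+100,125.2),135);b=onz(w,(430/2.5+100,125.2),135);c=onz(w,(258.8,216/2.5+20),135);d=onz(w,(258.8,309/2.5+20),135)
print(np.linalg.norm(a-b),np.linalg.norm(c-d))
p=np.load("jig.npy");print(J(p,(0,122,135)),J(p,(-75,165,20)))
e=onz(w,(298/2.5+100,20),20);print(np.arctan2(*(e-k)[1::-1]))
```

```text
[507.11638348  52.76129474 135.        ] [425.67553584  79.55335643  20.        ]
21.347989587386895 29.52917854089342
[[506.04132436  54.03796803 135.        ]] [[423.64385385  80.20391638  20.        ]]
0.21000820244507018
```

Request:
arm_command(targets=[{"x": 2,"y": 0.4,"z": 0,"roll": 0},{"x": 4,"y": 0.8,"z": -1,"roll": 0},{"x": 5.5,"y": 1.1,"z": -3,"roll": 0},{"x": 6.1,"y": 1.2,"z": -5,"roll": 0},{"x": 6.1,"y": 1.2,"z": -6.8,"roll": 0},{"x": 6.1,"y": 1.2,"z": -6.8,"roll": 0},{"x": 6.1,"y": 1.2,"z": -6.8,"roll": 0}], fingers=0.55)

```text
time: 6.33
tool_pos: [509.1, 52.6, 151.2]
tcp_rot: [-3.141, 0.001, 0.21]
contact_force: [0.2, -0.4, -0.4]
grip_width: 50.8
```

Run:
```python
from h import *
o=bot.get_obs();print(o["time"],o["tool_pos"],o["contact_force"],o["grip_width"])
s=cam("scene");d=cam("side");w=cam("wrist")
cv2.imwrite("pics/s8.png",np.hstack([cv2.resize(s["img"][110:210,220:310],None,fx=4.4,fy=4.4,interpolation=2),cv2.resize(d["img"][140:240,230:320],None,fx=4.4,fy=4.4,interpolation=2)]))
cv2.imwrite("pics/w8.png",w["img"])
```

```text
6.3333 [509.05132995  52.63800257 151.17611389] [ 0.24083317 -0.43731225 -0.37361796] 50.833289969302044
```

View pics/s8.png

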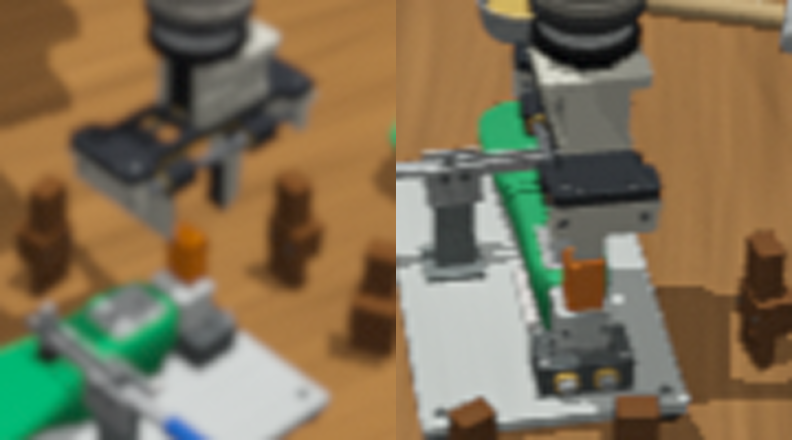

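View pics/w8.png

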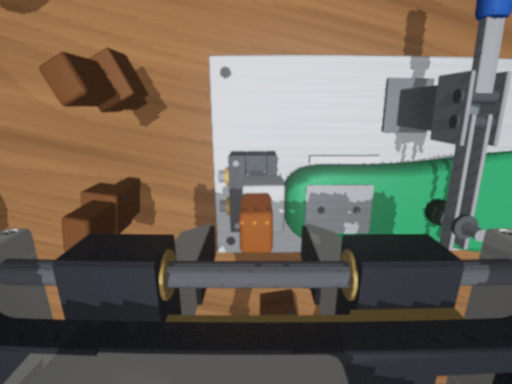

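Request:
arm_command(targets=[{"x": -0.1,"y": 0,"z": -1.5,"roll": 0},{"x": -0.1,"y": 0,"z": -3,"roll": 0},{"x": -0.1,"y": 0,"z": -4.2,"roll": 0},{"x": -0.1,"y": 0,"z": -5.1,"roll": 0},{"x": -0.1,"y": 0,"z": -5.1,"roll": 0}])

```text
time: 6.9
tool_pos: [506.7, 53.0, 100.2]
tcp_rot: [-3.141, 0.001, 0.211]
contact_force: [-0.3, 1.0, -0.1]
grip_width: 50.3
```

Run:
```python
from h import *
o=bot.get_obs();print(o["time"],o["tool_pos"],o["contact_force"],o["grip_width"])
s=cam("scene");d=cam("side");w=cam("wrist")
cv2.imwrite("pics/s9.png",np.hstack([cv2.resize(s["img"][110:210,220:310],None,fx=4.4,fy=4.4,interpolation=2),cv2.resize(d["img"][140:240,230:320],None,fx=4.4,fy=4.4,interpolation=2)]))
```

```text
6.9 [506.69076828  52.96540727 100.16381984] [-0.29011008  0.97114324 -0.10670331] 50.28987852600201
```

View pics/s9.png

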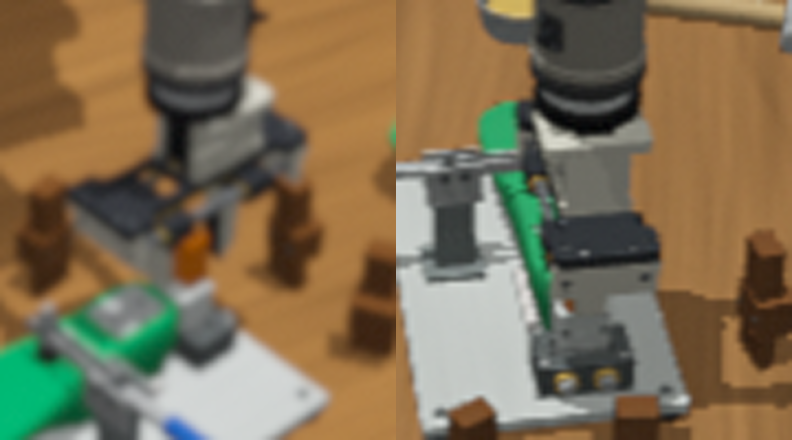

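Close on the head.

Request:
arm_command(targets=[{"x": 0,"y": 0,"z": 0,"roll": 0},{"x": 0,"y": 0,"z": 0,"roll": 0},{"x": 0,"y": 0,"z": 0,"roll": 0},{"x": 0,"y": 0,"z": 0,"roll": 0},{"x": 0,"y": 0,"z": 0,"roll": 0},{"x": 0,"y": 0,"z": 0,"roll": 0}], fingers=0)

```text
time: 7.55
tool_pos: [507.0, 53.4, 100.9]
tcp_rot: [-3.141, -0.0, 0.211]
contact_force: [-0.6, 1.7, 2.4]
grip_width: 21.4
```

Request:
arm_command(targets=[{"x": 0.15,"y": 0.03,"z": 0,"roll": 0},{"x": 0.3,"y": 0.06,"z": 0,"roll": 0},{"x": 0.45,"y": 0.1,"z": 0,"roll": 0},{"x": 0.6,"y": 0.13,"z": 0,"roll": 0},{"x": 0.75,"y": 0.16,"z": 0,"roll": 0},{"x": 0.75,"y": 0.16,"z": 0,"roll": 0}])

```text
time: 8.05
tool_pos: [512.0, 54.6, 101.1]
tcp_rot: [-3.141, 0.006, 0.211]
contact_force: [-9.5, -1.0, 14.1]
grip_width: 21.9
```

Run:
```python
from h import *
o=bot.get_obs();print(o["time"],o["tool_pos"],o["tcp_rot"],o["contact_force"],o["moment"],o["grip_width"])
s=cam("scene");d=cam("side");w=cam("wrist")
cv2.imwrite("pics/s10.png",np.hstack([cv2.resize(s["img"][110:210,220:310],None,fx=4.4,fy=4.4,interpolation=2),cv2.resize(d["img"][140:240,230:320],None,fx=4.4,fy=4.4,interpolation=2)]))
```

```text
8.05 [511.96798149  54.61136092 101.06848378] [-3.1407504   0.0058249   0.21130408] [-9.54978986 -1.00663108 14.1015681 ] [0.10400027 2.16894665 0.02795108] 21.932951935619684
```

View pics/s10.png

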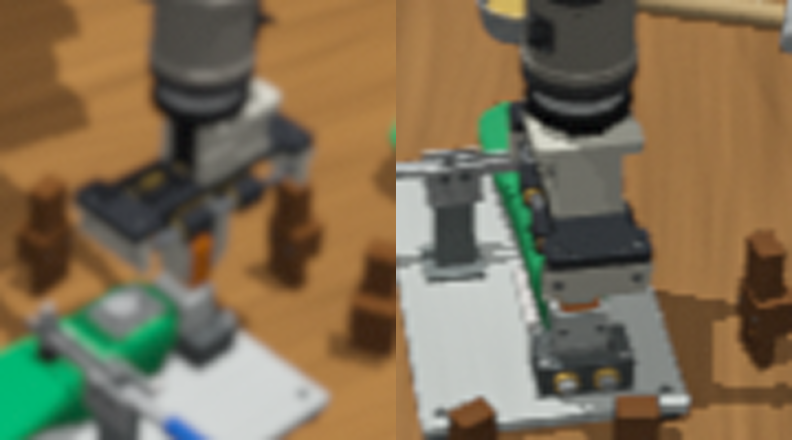

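Request:
arm_command(targets=[{"x": 0.1,"y": 0.02,"z": 0.1,"roll": 0},{"x": 0.2,"y": 0.04,"z": 0.2,"roll": 0},{"x": 0.25,"y": 0.05,"z": 0.2,"roll": 0},{"x": 0.25,"y": 0.05,"z": 0.2,"roll": 0}])

```text
time: 8.53
tool_pos: [513.2, 54.9, 101.3]
tcp_rot: [-3.14, 0.009, 0.211]
contact_force: [-9.1, -1.1, 0.7]
grip_width: 21.8
```

Request:
arm_command(targets=[{"x": 0.1,"y": 0.02,"z": 0,"roll": 0},{"x": 0.2,"y": 0.04,"z": 0,"roll": 0},{"x": 0.2,"y": 0.04,"z": 0,"roll": 0}])

```text
time: 8.78
tool_pos: [515.2, 55.3, 101.4]
tcp_rot: [-3.14, 0.009, 0.211]
contact_force: [-9.2, -1.3, 2.8]
grip_width: 21.8
```

Run:
```python
from h import *
o=bot.get_obs();print(o["time"],o["tool_pos"],o["tcp_rot"],o["contact_force"],o["moment"],o["grip_width"])
s=cam("scene");d=cam("side");w=cam("wrist")
cv2.imwrite("pics/s11.png",np.hstack([cv2.resize(s["img"][140:200,240:290],None,fx=8,fy=8,interpolation=2),cv2.resize(d["img"][180:240,250:300],None,fx=8,fy=8,interpolation=2)]))
cv2.imwrite("pics/w11.png",w["img"])
```

```text
8.7833 [515.16323836  55.3350391  101.44642089] [-3.14021566  0.00945295  0.21136972] [-9.19908946 -1.31374527  2.83076405] [-0.09373224  2.01906436  0.03878014] 21.84081342865589
```

View pics/s11.png

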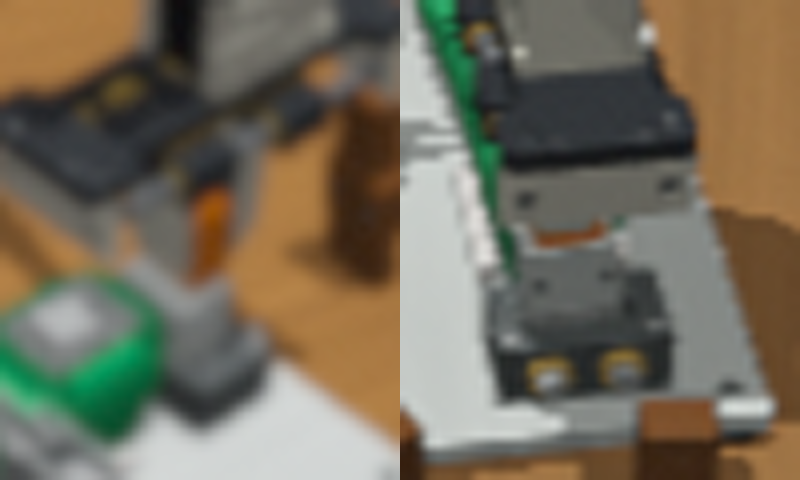

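View pics/w11.png

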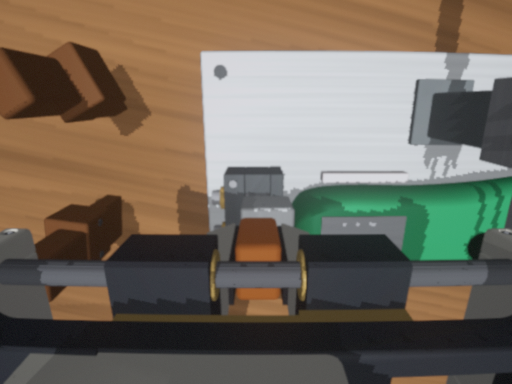

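Request:
arm_command(targets=[{"x": -0.35,"y": -0.07,"z": 0,"roll": 0},{"x": -0.7,"y": -0.15,"z": 0,"roll": 0},{"x": -1.05,"y": -0.22,"z": 0.05,"roll": 0},{"x": -1.4,"y": -0.3,"z": 0.1,"roll": 0},{"x": -1.75,"y": -0.37,"z": 0.1,"roll": 0},{"x": -2.05,"y": -0.44,"z": 0.1,"roll": 0},{"x": -2.25,"y": -0.48,"z": 0.1,"roll": 0},{"x": -2.25,"y": -0.48,"z": 0.1,"roll": 0}])

```text
time: 9.6
tool_pos: [498.4, 51.5, 104.0]
tcp_rot: [-3.141, -0.005, 0.21]
contact_force: [4.3, 4.3, -4.7]
grip_width: 21.8
```

Run:
```python
from h import *
o=bot.get_obs();print(o["time"],o["tool_pos"],o["tcp_rot"],o["contact_force"],o["moment"],o["grip_width"])
s=cam("scene");d=cam("side");w=cam("wrist")
cv2.imwrite("pics/s12.png",np.hstack([cv2.resize(s["img"][140:200,240:290],None,fx=8,fy=8,interpolation=2),cv2.resize(d["img"][180:240,250:300],None,fx=8,fy=8,interpolation=2)]))
```

```text
9.6 [498.41081019  51.47651452 104.01679949] [-3.14132129 -0.00516504  0.21041603] [ 4.30587366  4.29750654 -4.70867126] [ 1.22115827 -0.982405    0.10731268] 21.787512045478604
```

View pics/s12.png

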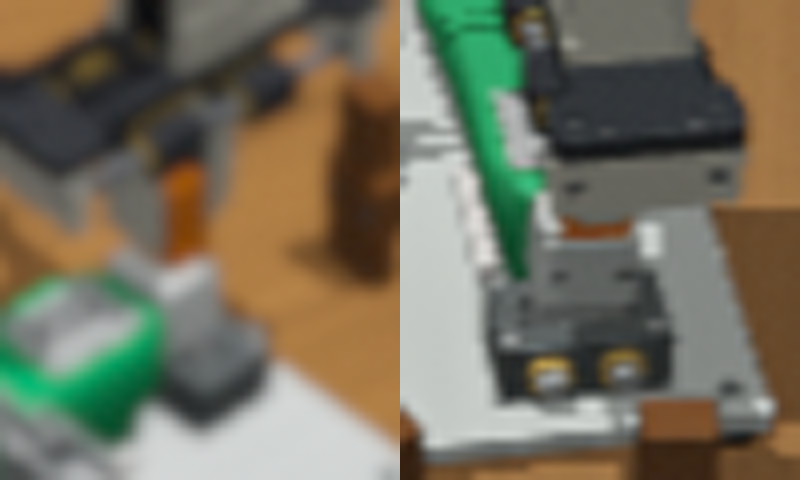

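Request:
arm_command(targets=[{"x": 0.4,"y": 0.08,"z": 0.1,"roll": 0},{"x": 0.8,"y": 0.17,"z": 0.2,"roll": 0},{"x": 1.2,"y": 0.25,"z": 0.3,"roll": 0},{"x": 1.6,"y": 0.34,"z": 0.4,"roll": 0},{"x": 1.9,"y": 0.4,"z": 0.4,"roll": 0},{"x": 1.9,"y": 0.4,"z": 0.4,"roll": 0}])

```text
time: 10.25
tool_pos: [512.4, 54.6, 105.9]
tcp_rot: [-3.14, 0.009, 0.211]
contact_force: [-5.4, 0.0, -6.6]
grip_width: 22.0
```

Request:
arm_command(targets=[{"x": -0.4,"y": -0.08,"z": 0.1,"roll": 0},{"x": -0.8,"y": -0.17,"z": 0.2,"roll": 0},{"x": -1.2,"y": -0.25,"z": 0.3,"roll": 0},{"x": -1.6,"y": -0.34,"z": 0.4,"roll": 0},{"x": -1.9,"y": -0.4,"z": 0.4,"roll": 0},{"x": -1.9,"y": -0.4,"z": 0.4,"roll": 0}])

```text
time: 10.75
tool_pos: [495.7, 50.1, 111.6]
tcp_rot: [3.141, 0.001, 0.211]
contact_force: [3.5, -2.5, -21.3]
grip_width: 21.6
```

Request:
arm_command(targets=[{"x": 0.4,"y": 0.08,"z": 0.1,"roll": 0},{"x": 0.8,"y": 0.17,"z": 0.2,"roll": 0},{"x": 1.2,"y": 0.25,"z": 0.3,"roll": 0},{"x": 1.6,"y": 0.34,"z": 0.4,"roll": 0},{"x": 1.9,"y": 0.4,"z": 0.4,"roll": 0},{"x": 1.9,"y": 0.4,"z": 0.4,"roll": 0}])

```text
time: 11.25
tool_pos: [515.5, 55.6, 115.4]
tcp_rot: [-3.14, 0.001, 0.21]
contact_force: [-2.8, 3.0, -20.6]
grip_width: 22.2
```

Run:
```python
from h import *
o=bot.get_obs();print(o["time"],o["tool_pos"],o["tcp_rot"],o["contact_force"],o["moment"],o["grip_width"])
s=cam("scene");d=cam("side");w=cam("wrist")
cv2.imwrite("pics/s13.png",np.hstack([cv2.resize(s["img"][140:200,240:290],None,fx=8,fy=8,interpolation=2),cv2.resize(d["img"][180:240,250:300],None,fx=8,fy=8,interpolation=2)]))
```

```text
11.25 [515.51148649  55.61051635 115.43577567] [-3.13984309e+00  8.88480742e-04  2.09712386e-01] [ -2.84283483   2.9714393  -20.60213749] [ 0.94135935  0.57112002 -0.39528596] 22.23901149382673
```

View pics/s13.png

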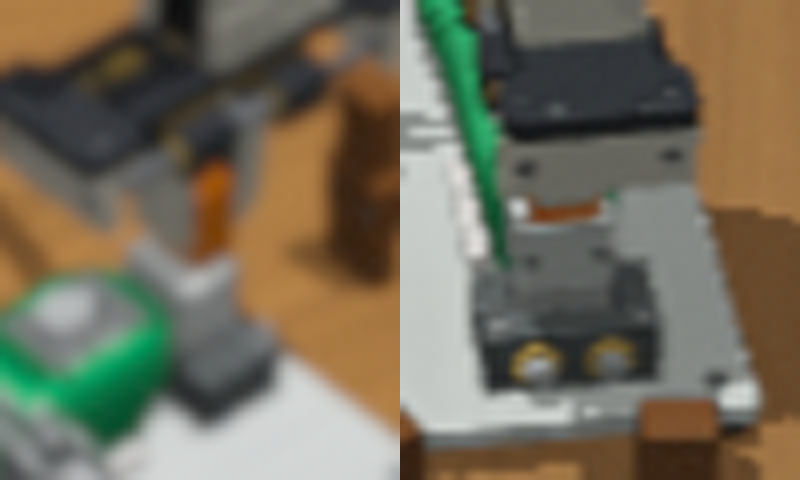

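Request:
arm_command(targets=[{"x": 0,"y": 0,"z": -0.3,"roll": 0},{"x": 0,"y": 0,"z": -0.6,"roll": 0},{"x": 0,"y": 0,"z": -0.6,"roll": 0}])

```text
time: 11.65
tool_pos: [515.1, 56.0, 109.4]
tcp_rot: [-3.139, 0.0, 0.21]
contact_force: [-3.6, 6.9, -20.3]
grip_width: 21.8
```

Run:
```python
from h import *
o=bot.get_obs();print(o["time"],o["tool_pos"],o["tcp_rot"],o["contact_force"],o["moment"],o["grip_width"])
s=cam("scene");d=cam("side");w=cam("wrist")
cv2.imwrite("pics/s14.png",np.hstack([cv2.resize(s["img"][140:200,240:290],None,fx=8,fy=8,interpolation=2),cv2.resize(d["img"][180:240,250:300],None,fx=8,fy=8,interpolation=2)]))
```

```text
11.65 [515.09933016  55.95731195 109.39965692] [-3.13927935e+00  1.40144356e-04  2.10038911e-01] [ -3.55051362   6.89757248 -20.28047233] [ 1.78248186  0.59918429 -0.29915831] 21.77239879519388
```

View pics/s14.png

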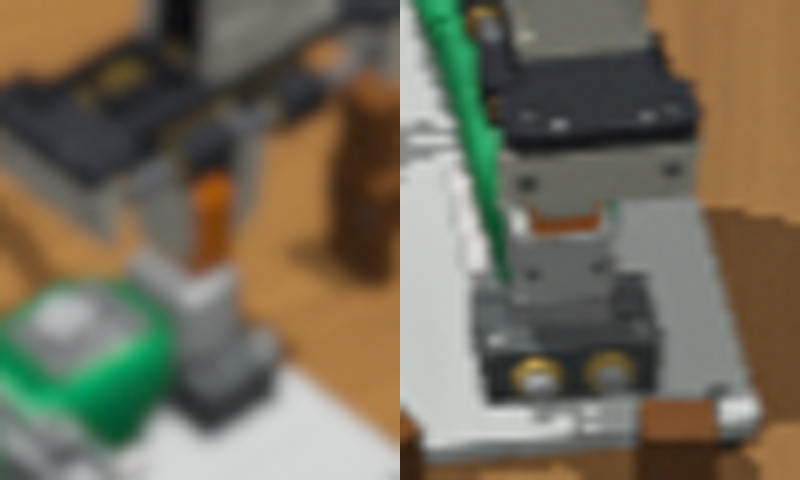

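Request:
arm_command(targets=[{"x": 0,"y": 0,"z": -0.2,"roll": 0},{"x": 0,"y": 0,"z": -0.4,"roll": 0},{"x": 0,"y": 0,"z": -0.4,"roll": 0}])

```text
time: 12.05
tool_pos: [516.9, 56.0, 108.6]
tcp_rot: [-3.141, -0.005, 0.211]
contact_force: [-4.7, 7.2, -2.0]
grip_width: 22.2
```

Run:
```python
from h import *
o=bot.get_obs();print(o["time"],o["tool_pos"],o["tcp_rot"],o["contact_force"],o["moment"],o["grip_width"])
s=cam("scene");d=cam("side");w=cam("wrist")
cv2.imwrite("pics/s15.png",np.hstack([cv2.resize(s["img"][140:200,240:290],None,fx=8,fy=8,interpolation=2),cv2.resize(d["img"][180:240,250:300],None,fx=8,fy=8,interpolation=2)]))
```

```text
12.05 [516.89814033  56.04040172 108.55315136] [-3.14061165 -0.0050595   0.21050167] [-4.6832907   7.21707186 -2.02251847] [ 1.91429552  1.34236199 -0.19036238] 22.20814576084007
```

View pics/s15.png

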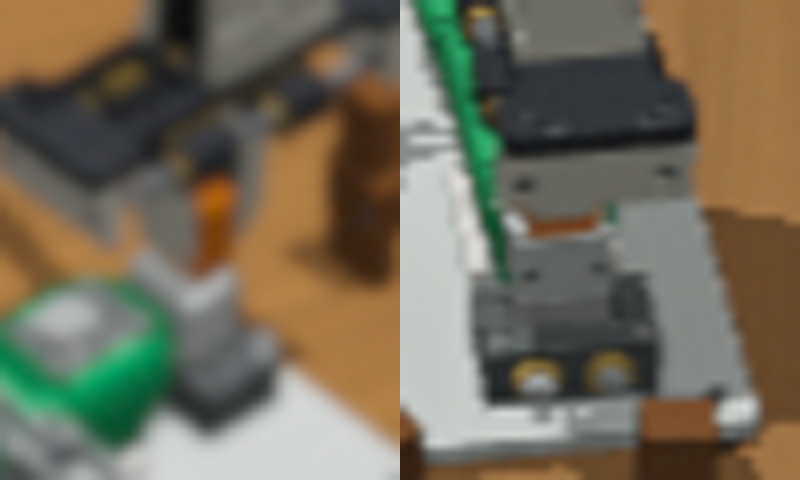

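Run:
```python
from h import *
d=cam("side");w=cam("wrist");s=cam("scene")
cv2.imwrite("pics/s16.png",np.hstack([cv2.resize(w["img"][30:280,180:430],None,fx=1.6,fy=1.6,interpolation=2),cv2.resize(d["img"][165:255,215:305],None,fx=400/90,fy=400/90,interpolation=2)]))
g0=cv2.imread("pics/side0.png");
import glob
def corr(n,c,box):
    x0,y0,x1,y1=box
    a=cv2.imread(f"pics/{n}0.png")[y0:y1,x0:x1].astype(np.float32).mean(2);b=c["img"][y0:y1,x0:x1].astype(np.float32).mean(2)
    return cv2.phaseCorrelate(a,b,cv2.createHanningWindow((x1-x0,y1-y0),cv2.CV_32F))
# plate right/heel corner, housing front, toe corner
print("side heel corners",corr("side",d,(228,226,252,246)),corr("side",d,(258,212,290,238)))
print("scene +x heel corner",corr("scene",s,(280,188,304,212)),"toe+x",corr("scene",s,(208,234,238,258)),"toe-x",corr("scene",s,(178,206,198,226)))
```

```text
side heel corners ((-0.5612456426895509, -0.00905211833574704), 0.8641208469867706) ((-1.4599106982378807, 0.959033026369875), 1.1932283910336319)
scene +x heel corner ((0.5829286178783288, 0.5890616117928982), 0.9674068217476209) toe+x ((-0.35775847687890483, 0.14263537373225432), 0.9779647204611036) toe-x ((0.5981445132234064, -0.7055076207385031), 0.8984014022350312)
```

View pics/s16.png

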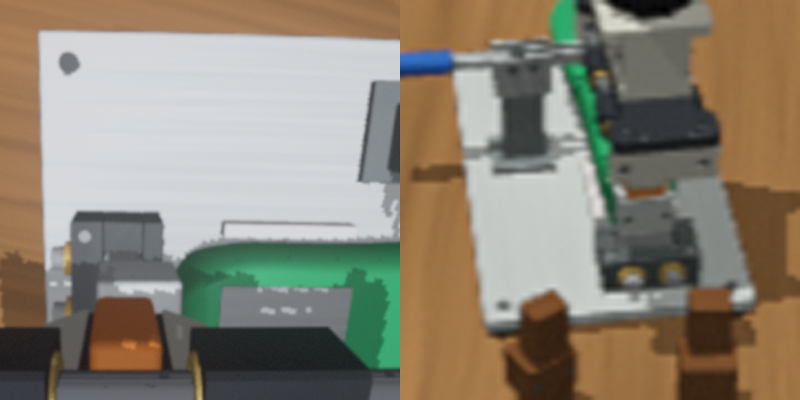

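Run:
```python
from fit import *
w=cam("wrist");a=onz(w,(205,49.4),20);b=onz(w,(430,55),20)
d=a-b; yaw=np.arctan2(-d[0],d[1]); print(a,b,yaw)
c,s=np.cos(yaw),np.sin(yaw); o=a[:2]-np.array([c*125-s*165,s*125+c*165]); p=[*o,yaw]; print(p,"pocket",J(p,(0,122,50)),bot.get_obs()["tool_pos"])
p0=np.load("jig.npy");print(J(p0,(0,122,50)))
```

```text
[623.79157252 121.10885908  20.        ] [657.95897692 -51.84085657  20.        ] 0.19504529597424444
[np.float64(533.1405214856607), np.float64(-64.98892958201421), np.float64(0.19504529597424444)] pocket [[509.49558287  54.69781521  50.        ]] [516.85394401  56.02124394 108.5437926 ]
[[506.04132436  54.03796803  50.        ]]
```

Request:
arm_command(targets=[{"x": 0,"y": 0.1,"z": 0,"roll": -0.01},{"x": 0,"y": 0.1,"z": 0,"roll": -0.01}])

```text
time: 12.57
tool_pos: [516.8, 56.4, 108.6]
tcp_rot: [3.141, -0.005, 0.201]
contact_force: [-5.0, 4.8, -2.0]
grip_width: 21.9
```

Request:
arm_command(targets=[{"x": -0.35,"y": -0.07,"z": 0,"roll": 0},{"x": -0.7,"y": -0.14,"z": 0.05,"roll": 0},{"x": -1.05,"y": -0.21,"z": 0.1,"roll": 0},{"x": -1.4,"y": -0.28,"z": 0.15,"roll": 0},{"x": -1.7,"y": -0.34,"z": 0.2,"roll": 0}])

```text
time: 12.98
tool_pos: [503.1, 53.4, 110.8]
tcp_rot: [3.141, -0.013, 0.2]
contact_force: [4.8, 7.3, -11.6]
grip_width: 21.7
```

Request:
arm_command(targets=[{"x": -0.1,"y": 0.05,"z": 0,"roll": 0},{"x": 0.35,"y": 0.12,"z": 0,"roll": 0},{"x": 0.7,"y": 0.19,"z": 0,"roll": 0},{"x": 1.05,"y": 0.26,"z": 0.05,"roll": 0},{"x": 1.4,"y": 0.33,"z": 0.1,"roll": 0},{"x": 1.7,"y": 0.4,"z": 0.1,"roll": 0}])

```text
time: 13.48
tool_pos: [514.8, 56.5, 110.2]
tcp_rot: [3.142, 0.001, 0.201]
contact_force: [-8.3, 2.3, -2.2]
grip_width: 21.8
```

Request:
arm_command(targets=[{"x": 0.2,"y": 0.04,"z": 0.1,"roll": 0},{"x": -0.2,"y": -0.04,"z": 0.15,"roll": 0},{"x": -0.6,"y": -0.12,"z": 0.2,"roll": 0},{"x": -1.0,"y": -0.2,"z": 0.2,"roll": 0},{"x": -1.4,"y": -0.28,"z": 0.2,"roll": 0},{"x": -1.6,"y": -0.32,"z": 0.2,"roll": 0}])

```text
time: 13.98
tool_pos: [500.5, 52.5, 111.3]
tcp_rot: [3.14, -0.003, 0.201]
contact_force: [5.6, 0.6, -20.0]
grip_width: 21.9
```

Run:
```python
from h import *
o=bot.get_obs();print(o["time"],o["tool_pos"],o["contact_force"],o["moment"])
s=cam("scene");d=cam("side");w=cam("wrist")
cv2.imwrite("pics/s17.png",np.hstack([cv2.resize(s["img"][140:200,240:290],None,fx=8,fy=8,interpolation=2),cv2.resize(d["img"][180:240,250:300],None,fx=8,fy=8,interpolation=2)]))
```

```text
13.9833 [500.4839181   52.48749895 111.32437401] [  5.5768938    0.63849645 -19.99351416] [ 0.167161   -1.16072126  0.33714157]
```

View pics/s17.png

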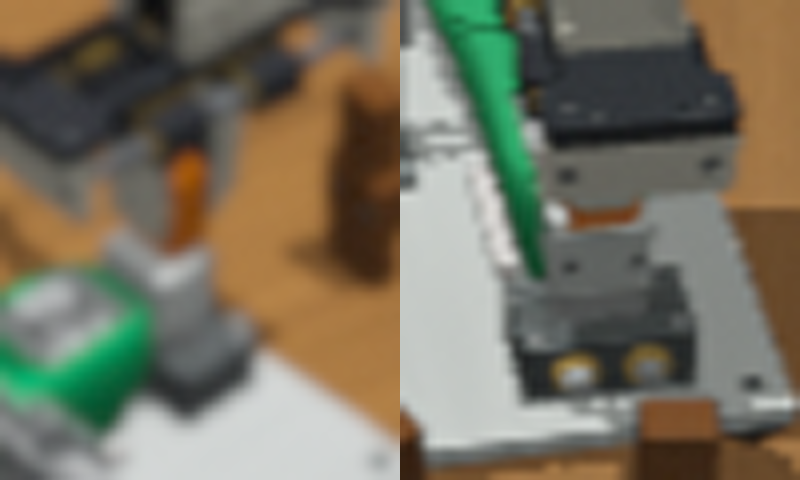

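Request:
arm_command(targets=[{"x": 0,"y": 0,"z": -0.15,"roll": 0},{"x": 0,"y": 0,"z": -0.25,"roll": 0},{"x": 0,"y": 0,"z": -0.25,"roll": 0}])

```text
time: 14.38
tool_pos: [500.9, 52.6, 111.2]
tcp_rot: [3.14, -0.004, 0.201]
contact_force: [-2.6, -1.2, 7.4]
grip_width: 21.7
```

```bash
cat > j.py <<'E'
from h import *
import sys
o=bot.get_obs();print(o["time"],np.round(o["tool_pos"],1),np.round(o["contact_force"],1),np.round(o["moment"],2))
s=cam("scene");d=cam("side");w=cam("wrist")
cv2.imwrite(f"pics/{sys.argv[1]}.png",np.hstack([cv2.resize(w["img"][30:280,180:430],None,fx=1.6,fy=1.6,interpolation=2),cv2.resize(d["img"][180:240,250:300],None,fx=20/3,fy=20/3,interpolation=2)]))
E
python3 j.py s18
```

```text
14.3833 [500.9  52.6 111.2] [-2.6 -1.2  7.4] [-0.4   0.54  0.33]
```

View pics/s18.png

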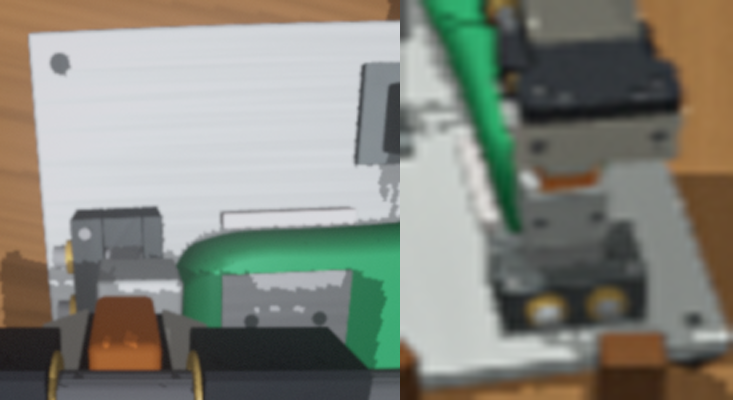

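```bash
cat > jf.py <<'E'
from fit import *
import sys
u=list(map(float,sys.argv[1:5]))
w=cam("wrist");a=onz(w,(u[0]/1.6+180,u[1]/1.6+30),20);b=onz(w,(u[2]/1.6+180,u[3]/1.6+30),20)
d=a-b; yaw=np.arctan2(-d[0],d[1])
c,s=np.cos(yaw),np.sin(yaw); o=a[:2]-np.array([c*125-s*165,s*125+c*165]); p=[*o,yaw]; print(np.round(p,3),"pocket",J(p,(0,122,50)).round(1),"tool in jig",((bot.get_obs()["tool_pos"][:2]-J(p,(0,122,0))[0,:2])@np.array([[c,-s],[s,c]])).round(1))
E
python3 jf.py 30 34 400 22
```

```text
[ 5.24079e+02 -6.84340e+01  2.39000e-01] pocket [[495.1  50.1  50. ]] tool in jig [6.2 1.1]
```

Request:
arm_command(targets=[{"x": -0.3,"y": -0.07,"z": 0.05,"roll": 0.01},{"x": -0.6,"y": -0.14,"z": 0.05,"roll": 0.02},{"x": -0.9,"y": -0.21,"z": 0.05,"roll": 0.03},{"x": -1.1,"y": -0.26,"z": 0.05,"roll": 0.03}])

```text
time: 14.92
tool_pos: [491.6, 50.4, 110.7]
tcp_rot: [3.139, -0.008, 0.231]
contact_force: [9.3, -0.4, -5.6]
grip_width: 21.7
```

Request:
arm_command(targets=[{"x": -0.2,"y": -0.05,"z": 0,"roll": 0},{"x": -0.4,"y": -0.1,"z": 0,"roll": 0},{"x": -0.4,"y": -0.1,"z": 0,"roll": 0}])

```text
time: 15.17
tool_pos: [487.0, 49.3, 110.4]
tcp_rot: [3.14, -0.007, 0.231]
contact_force: [5.0, -1.1, -3.5]
grip_width: 21.9
```

```bash
python3 j.py s19
```

```text
15.1667 [487.   49.3 110.4] [ 5.  -1.1 -3.5] [-0.15 -1.12  0.12]
```

View pics/s19.png

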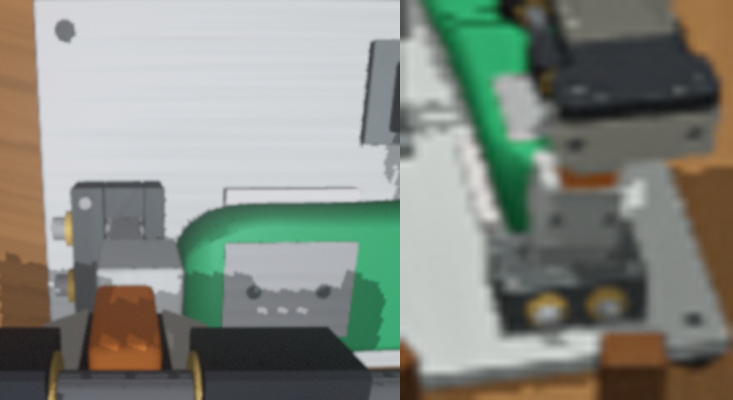

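Request:
arm_command(targets=[{"x": 0.35,"y": 0.08,"z": 0.05,"roll": 0},{"x": 0.7,"y": 0.16,"z": 0.1,"roll": 0},{"x": 1.05,"y": 0.24,"z": 0.1,"roll": 0},{"x": 1.4,"y": 0.33,"z": 0.1,"roll": 0},{"x": 1.75,"y": 0.42,"z": 0.1,"roll": 0}])

```text
time: 15.73
tool_pos: [500.0, 52.7, 109.9]
tcp_rot: [3.141, 0.005, 0.231]
contact_force: [-4.1, -5.8, 0.3]
grip_width: 22.0
```

Request:
arm_command(targets=[{"x": 0.3,"y": 0.07,"z": 0.1,"roll": 0},{"x": 0.4,"y": 0.1,"z": 0.15,"roll": 0},{"x": 0.4,"y": 0.1,"z": 0.15,"roll": 0}])

```text
time: 15.98
tool_pos: [503.4, 53.6, 110.2]
tcp_rot: [3.141, 0.007, 0.232]
contact_force: [-3.4, -6.3, -7.1]
grip_width: 21.9
```

Request:
arm_command(targets=[{"x": -0.35,"y": -0.05,"z": 0.05,"roll": 0},{"x": -0.7,"y": -0.13,"z": 0.1,"roll": 0},{"x": -1.05,"y": -0.21,"z": 0.1,"roll": 0},{"x": -1.4,"y": -0.29,"z": 0.1,"roll": 0},{"x": -1.75,"y": -0.38,"z": 0.1,"roll": 0}])

```text
time: 16.4
tool_pos: [490.3, 50.3, 112.6]
tcp_rot: [3.14, -0.004, 0.231]
contact_force: [8.0, -2.2, -9.4]
grip_width: 21.7
```

Request:
arm_command(targets=[{"x": -0.2,"y": -0.05,"z": 0,"roll": 0},{"x": -0.3,"y": -0.07,"z": 0,"roll": 0}])

```text
time: 16.57
tool_pos: [487.4, 49.6, 112.8]
tcp_rot: [3.14, -0.004, 0.231]
contact_force: [7.8, -2.1, -10.0]
grip_width: 22.2
```

Request:
arm_command(targets=[{"x": 0.35,"y": 0.08,"z": 0.05,"roll": 0},{"x": 0.7,"y": 0.16,"z": 0.1,"roll": 0},{"x": 1.05,"y": 0.24,"z": 0.15,"roll": 0},{"x": 1.4,"y": 0.33,"z": 0.15,"roll": 0},{"x": 1.75,"y": 0.42,"z": 0.15,"roll": 0},{"x": 1.85,"y": 0.44,"z": 0.15,"roll": 0}])

```text
time: 17.07
tool_pos: [502.4, 53.5, 113.6]
tcp_rot: [3.14, 0.005, 0.231]
contact_force: [-3.9, -6.3, -0.7]
grip_width: 21.6
```

```bash
python3 j.py s20
```

```text
17.0667 [502.4  53.5 113.6] [-3.9 -6.3 -0.7] [-1.62  0.97  0.06]
```

View pics/s20.png

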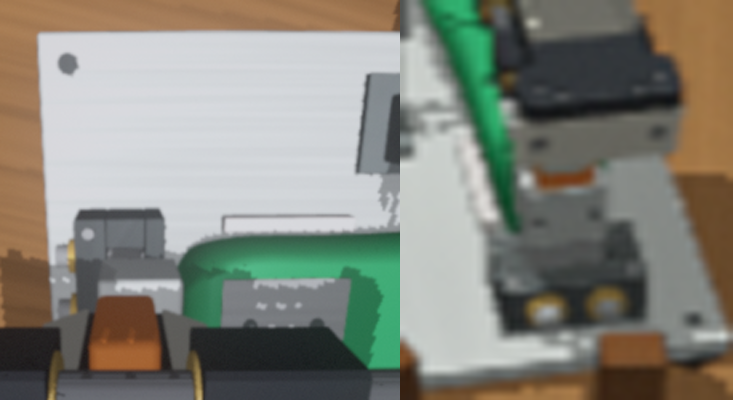

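Request:
arm_command(targets=[{"x": -0.35,"y": -0.15,"z": 0.05,"roll": 0},{"x": -0.7,"y": -0.23,"z": 0.1,"roll": 0},{"x": -1.05,"y": -0.31,"z": 0.15,"roll": 0},{"x": -1.4,"y": -0.39,"z": 0.2,"roll": 0},{"x": -1.7,"y": -0.47,"z": 0.2,"roll": 0}])

```text
time: 17.63
tool_pos: [488.5, 49.7, 116.2]
tcp_rot: [3.14, -0.004, 0.231]
contact_force: [6.0, -1.5, -7.7]
grip_width: 21.3
```

Request:
arm_command(targets=[{"x": 0.3,"y": 0.07,"z": 0.0,"roll": 0},{"x": 0.65,"y": 0.15,"z": 0.05,"roll": 0},{"x": 1.0,"y": 0.23,"z": 0.1,"roll": 0},{"x": 1.35,"y": 0.31,"z": 0.1,"roll": 0},{"x": 1.6,"y": 0.39,"z": 0.1,"roll": 0}])

```text
time: 18.05
tool_pos: [501.4, 53.0, 116.9]
tcp_rot: [3.141, 0.005, 0.231]
contact_force: [-4.1, -6.2, 3.3]
grip_width: 21.6
```

Request:
arm_command(targets=[{"x": -0.3,"y": -0.12,"z": 0.1,"roll": 0},{"x": -0.65,"y": -0.2,"z": 0.2,"roll": 0},{"x": -1.0,"y": -0.28,"z": 0.25,"roll": 0},{"x": -1.35,"y": -0.36,"z": 0.25,"roll": 0}])

```text
time: 18.38
tool_pos: [491.1, 50.3, 120.1]
tcp_rot: [3.141, -0.005, 0.231]
contact_force: [5.0, -1.6, -3.1]
grip_width: 21.9
```

Request:
arm_command(targets=[{"x": 0.3,"y": 0.07,"z": 0.05,"roll": 0},{"x": 0.65,"y": 0.15,"z": 0.1,"roll": 0},{"x": 1.0,"y": 0.23,"z": 0.2,"roll": 0},{"x": 1.2,"y": 0.28,"z": 0.2,"roll": 0}])

```text
time: 18.72
tool_pos: [500.6, 53.1, 121.3]
tcp_rot: [-3.141, 0.003, 0.231]
contact_force: [-4.5, -2.9, 2.2]
grip_width: 21.7
```

```bash
python3 j.py s21
```

```text
18.7167 [500.6  53.1 121.3] [-4.5 -2.9  2.2] [-0.76  1.21  0.02]
```

View pics/s21.png

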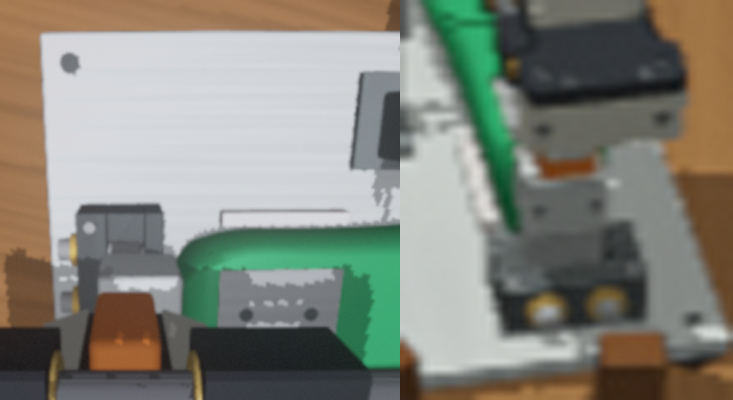

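Request:
arm_command(targets=[{"x": -0.25,"y": -0.06,"z": 0.1,"roll": 0},{"x": -0.5,"y": -0.12,"z": 0.2,"roll": 0},{"x": -0.5,"y": -0.12,"z": 0.3,"roll": 0},{"x": -0.5,"y": -0.12,"z": 0.3,"roll": 0}])

```text
time: 19.2
tool_pos: [496.8, 52.1, 124.6]
tcp_rot: [-3.141, -0.001, 0.231]
contact_force: [-0.5, -1.5, -2.6]
grip_width: 21.9
```

```bash
python3 j.py s22
```

```text
19.2 [496.8  52.1 124.6] [-0.5 -1.5 -2.6] [0.03 0.07 0.04]
```

View pics/s22.png

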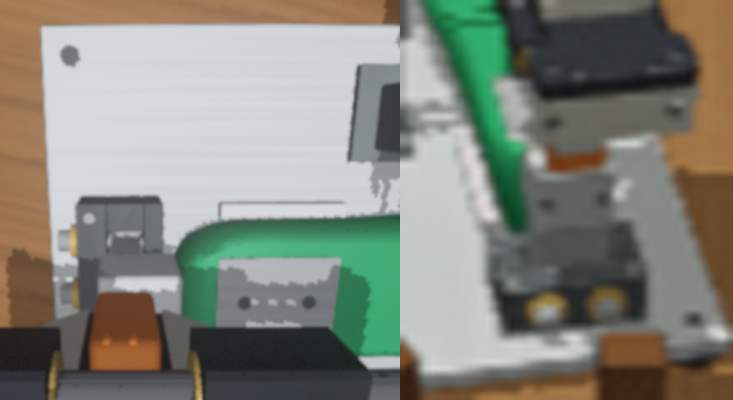

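Request:
arm_command(targets=[{"x": 0,"y": 0,"z": 0.2,"roll": 0},{"x": 0,"y": 0,"z": 0.5,"roll": 0},{"x": 0,"y": 0,"z": 0.8,"roll": 0},{"x": 0,"y": 0,"z": 0.8,"roll": 0}])

```text
time: 19.68
tool_pos: [497.1, 51.8, 133.0]
tcp_rot: [3.141, -0.001, 0.231]
contact_force: [0.3, -0.0, -3.2]
grip_width: 22.2
```

Request:
arm_command(targets=[{"x": 0,"y": 0,"z": 0.3,"roll": 0},{"x": 0,"y": 0,"z": 0.6,"roll": 0},{"x": 0,"y": 0,"z": 0.9,"roll": 0},{"x": 0,"y": 0,"z": 1.0,"roll": 0},{"x": 0,"y": 0,"z": 1.0,"roll": 0},{"x": 0,"y": 0,"z": 1.0,"roll": 0}])

```text
time: 20.18
tool_pos: [496.5, 51.8, 142.3]
tcp_rot: [3.141, -0.0, 0.231]
contact_force: [-0.3, 0.1, -2.5]
grip_width: 21.7
```

```bash
python3 j.py s23
python3 - <<'E'
from h import *
s=cam("scene");d=cam("side")
cv2.imwrite("pics/x23.png",np.hstack([cv2.resize(s["img"][120:255,170:300],None,fx=3,fy=3,interpolation=2),cv2.resize(d["img"][120:255,195:325],None,fx=3,fy=3,interpolation=2)]))
E
```

```text
20.1833 [496.5  51.8 142.3] [-0.3  0.1 -2.5] [0.01 0.2  0.01]
```

View pics/s23.png

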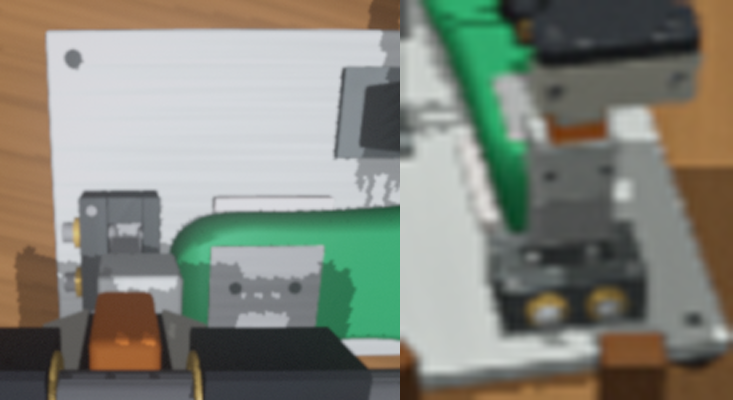

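View pics/x23.png

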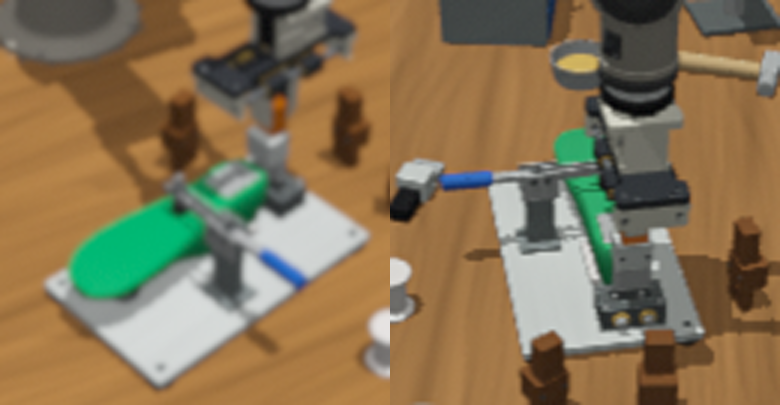

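```bash
python3 jf.py 46 31 400 29
python3 - <<'E'
from h import *
s=cam("scene");d=cam("side")
o=np.array(bot.get_obs()["tool_pos"])
for f in (64,50):  # assumed foot z
    for nm,dz in (("foot",0),("bodybot",31),("bodytop",66)):
        P=[o[0],o[1],f+dz]; print(f,nm,proj(s,P).round(1),proj(d,P).round(1))
a=cv2.resize(s["img"][145:195,242:282],None,fx=10,fy=10,interpolation=2);b=cv2.resize(d["img"][185:235,255:295],None,fx=10,fy=10,interpolation=2)
cv2.imwrite("pics/y23.png",np.hstack([a,b]))
E
```

```text
[ 5.25131e+02 -6.81040e+01  2.44000e-01] pocket [[495.6  50.3  50. ]] tool in jig [1.2 1.3]
64 foot [[260.1 177.3]] [[274.5 214.1]]
64 bodybot [[260.3 170.7]] [[274.7 206.9]]
64 bodytop [[260.6 163. ]] [[275.  198.5]]
50 foot [[260.  180.2]] [[274.3 217.3]]
50 bodybot [[260.2 173.7]] [[274.6 210.2]]
50 bodytop [[260.5 166.1]] [[274.9 201.9]]
```

View pics/y23.png

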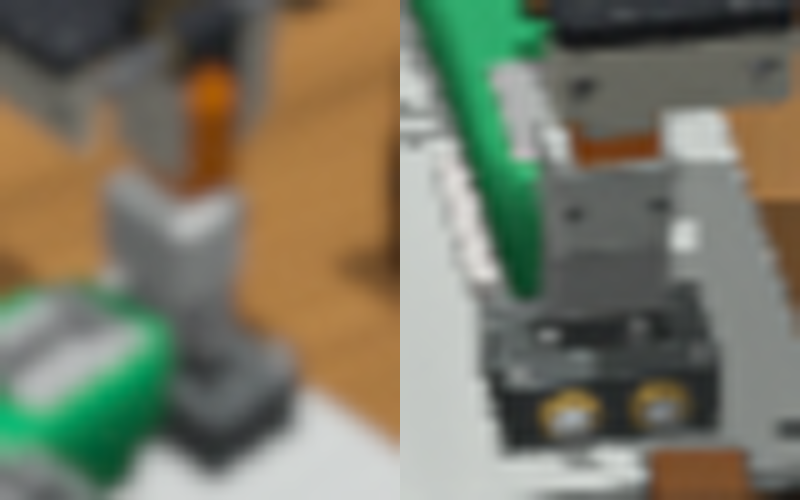

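Run:
```python
from fit import *
p=[525.1,-68.1,.242]
c=cam("side"); im=c["img"].astype(float); x0,y0,x1,y1=200,165,235,195
m=np.clip(im[...,0]-1.3*im[...,2]-20,0,None); M=np.zeros(m.shape);M[y0:y1,x0:x1]=m[y0:y1,x0:x1]
v,u=np.nonzero(M>0); wt=np.minimum(M[v,u],60);P=np.c_[u,v]; mu=np.average(P,axis=0,weights=wt); l,V=np.linalg.eigh(np.cov(P.T,aweights=wt)); e=V[:,1]
print(mu,e[1]/e[0])
for a in (-.05,0,.05,.1):
    q=proj(c,J(p,[(86+r*np.cos(a),-22,118+r*np.sin(a)) for r in (45,75,105)])); dd=q[2]-q[0]; print(a,q[1].round(2),dd[1]/dd[0])
# last heel tip & sole plate in scene
w=cam("wrist"); 
for q in [(0,102,92),(0,122,50),(37,144,50),(-37,144,50),(37,100,50)]: print(q,proj(w,J(p,q)).round(1))
o=bot.get_obs();print(o["time"],o["contact_force"],o["dq"])
crop(w,"w24",180,100,250,180,3)
```

```text
[220.05860934 179.45811451] -0.07314154533630852
-0.05 [220.33 180.77] -0.14343987360465832
0 [220.25 179.89] -0.10244340662058564
0.05 [220.22 179.  ] -0.06152042897310978
0.1 [220.25 178.11] -0.020465809960203533
(0, 102, 92) [[286.7 211. ]]
(0, 122, 50) [[259.8 195. ]]
(37, 144, 50) [[233.5 153.8]]
(-37, 144, 50) [[236.4 233.6]]
(37, 100, 50) [[285.2 153.2]]
20.6833 [ 0.27458422  0.13921667 -2.34149989] [ 0.00108966 -0.00099402  0.00050464 -0.00094192  0.00049158 -0.00089133]
```

View pics/w24.png

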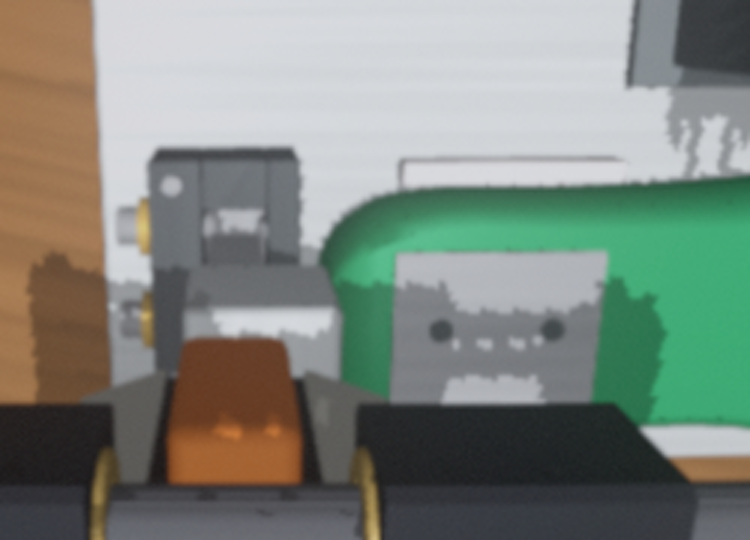

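```bash
python3 -c "
from plant import bot
print(bot.close_job()); o=bot.get_obs(); print(o['time'],o['tool_pos'],o['contact_force'],o['grip_width'])"
```

```text
the job is handed in; nothing more can be done
None
the job is handed in; nothing more can be done
```

I pushed the clamp handle down to its stop (35 N at the end). Then I took the orange head with the jaws along the jig's y, rocked the block to the clamp side and back several times, and lifted it free. I handed in at about 20.7 s with the block still in the gripper.

**Last checks**
- **Height:** the tongue is about 10–14 mm above the pocket mouth, about 2 mm off sideways, and the block looks upright.
- **Contact:** the force on the tool is about 2.3 N, which is only the block's weight, and the grip opening is 22 mm.
- **Clamp:** the handle looks level. The side camera gives 0.02–0.035 rad, unchanged since clamping. The scene-camera reading of the angle was spoiled by other blue in the picture, and the foot's force on the last could not be measured.
- **Last:** in the wrist picture it looks to be in its place.

**What went wrong**
- **Pulled too hard:** twice I pulled at about 20 N, which unloaded the jig. The first time its block end was briefly raised, by an estimated 6 mm or so. I lowered it each time I saw this, but did not measure the peak.
- **Jig shifted:** the pocket is now about 11–12 mm from where it started, and the jig has turned by about 0.03 rad. That is inside the 30 mm limit.
- **Lean not measured directly:** I worked it out from how far the head moved, as about 0.07–0.1 rad to each side with the tongue still in the pocket.

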